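# Put the mixed-up spray-can caps back on their own cans

### The job

Somebody has put the coloured caps back on the wrong spray cans: put every cap on the can with the band of its own colour, seated square and fully down on the shoulder. A can takes one cap at a time, so park a cap on the clear part of the board, in front of the cans, when you need to. Leave the cans standing where they are, and do not disturb the clarinet joint or the glue bottle behind them.

Things in the scene. Friction and masses are not known exactly. Their poses are not given: they have to be found in the camera images.
- cap_red_mid (a point): red plastic spray-can cap, a round cup open at the bottom: 46 mm outside and 41 mm inside diameter, 40 mm high, closed flat top, 20 g. Point: its centre, 20 mm above its open rim; z up. It starts on one of the cans, rim on the can's shoulder (centre 130 mm above the board), and lifts straight off.
- cap_blue_mid (a point): blue plastic spray-can cap, a round cup open at the bottom: 46 mm outside and 41 mm inside diameter, 40 mm high, closed flat top, 20 g. Point: its centre, 20 mm above its open rim; z up. It starts on one of the cans, rim on the can's shoulder (centre 130 mm above the board), and lifts straight off.
- cap_yellow_mid (a point): yellow plastic spray-can cap, a round cup open at the bottom: 46 mm outside and 41 mm inside diameter, 40 mm high, closed flat top, 20 g. Point: its centre, 20 mm above its open rim; z up. It starts on one of the cans, rim on the can's shoulder (centre 130 mm above the board), and lifts straight off.
- cap_green_mid (a point): green plastic spray-can cap, a round cup open at the bottom: 46 mm outside and 41 mm inside diameter, 40 mm high, closed flat top, 20 g. Point: its centre, 20 mm above its open rim; z up. It starts on one of the cans, rim on the can's shoulder (centre 130 mm above the board), and lifts straight off.
- can_red_seat (a point): loose white spray can, red body band and shoulder ring (seen round any cap), 63 mm diameter, 0.3 kg, on a 9 mm plywood board. Point: on its axis at the shoulder where a cap's rim rests, 110 mm above the board; z up. Above it a dome, 37 mm wide narrowing to 25 mm, 11 mm up, then a 13 mm wide nozzle to 24 mm up: a cap slips over with 2 mm play. The cans stand in a row, 110 mm or more apart.
- can_blue_seat (a point): loose white spray can, blue body band and shoulder ring (seen round any cap), 63 mm diameter, 0.3 kg, on a 9 mm plywood board. Point: on its axis at the shoulder where a cap's rim rests, 110 mm above the board; z up. Above it a dome, 37 mm wide narrowing to 25 mm, 11 mm up, then a 13 mm wide nozzle to 24 mm up: a cap slips over with 2 mm play. The board at x 0.40-0.50, y -0.20 to 0.20 is clear.
- can_yellow_seat (a point): loose white spray can, yellow body band and shoulder ring (seen round any cap), 63 mm diameter, 0.3 kg, on a 9 mm plywood board. Point: on its axis at the shoulder where a cap's rim rests, 110 mm above the board; z up. Above it a dome, 37 mm wide narrowing to 25 mm, 11 mm up, then a 13 mm wide nozzle to 24 mm up: a cap slips over with 2 mm play. Cap on can: 150 mm tall in all.
- can_green_seat (a point): loose white spray can, green body band and shoulder ring (seen round any cap), 63 mm diameter, 0.3 kg, on a 9 mm plywood board. Point: on its axis at the shoulder where a cap's rim rests, 110 mm above the board; z up. Above it a dome, 37 mm wide narrowing to 25 mm, 11 mm up, then a 13 mm wide nozzle to 24 mm up: a cap slips over with 2 mm play. Cap on can: 150 mm tall in all.
- clarinet_mid (a point): bystander, loose: black clarinet joint with silver keys lying across the desk behind the cans, 229 mm long, about 40 mm wide and high; point at its middle, 16 mm above the desk. Leave it alone.
- glue_mid (a point): bystander, loose: white glue bottle with a red pointed tip standing behind the cans, 45 mm diameter, 104 mm tall; point on its axis 50 mm above the desk. Leave it alone.

How it is judged (in metres and radians):
At the end, for the whole second after the job is handed in: Each of the four caps sits on the can of its own colour: its axis within 6 mm of the can's, its rim within 4 mm of the shoulder, tilted less than 0.1 rad; every can upright; all released and at rest (horizontal distance between cap_red_mid and can_red_seat below 0.006 m and z of cap_red_mid in the frame of can_red_seat between 0.016 and 0.024 m and angle between each of cap_red_mid, cap_blue_mid, cap_yellow_mid, cap_green_mid's own z axis and vertical below 0.1 rad and angle between each of can_red_seat, can_blue_seat, can_yellow_seat, can_green_seat's own z axis and vertical below 0.05 rad and linear speed of each of cap_red, can_red, cap_blue, can_blue, cap_yellow, can_yellow, cap_green, can_green below 0.02 m/s and horizontal distance between cap_blue_mid and can_blue_seat below 0.006 m and z of cap_blue_mid in the frame of can_blue_seat between 0.016 and 0.024 m and horizontal distance between cap_yellow_mid and can_yellow_seat below 0.006 m and z of cap_yellow_mid in the frame of can_yellow_seat between 0.016 and 0.024 m and horizontal distance between cap_green_mid and can_green_seat below 0.006 m and z of cap_green_mid in the frame of can_green_seat between 0.016 and 0.024 m); the robot touches nothing.
It fails at once if a can is tipped over (angle between any of can_red_seat, can_blue_seat, can_yellow_seat, can_green_seat's own z axis and vertical above 0.4 rad).
It fails at once if a can is moved more than 50 mm from where it stood (distance of any of can_red_seat, can_blue_seat, can_yellow_seat, can_green_seat from where it was at the start of the episode above 0.05 m).
It fails at once if a cap falls off the desk (height (world z) of any of cap_red_mid, cap_blue_mid, cap_yellow_mid, cap_green_mid below -0.05 m).
It fails at once if the clarinet joint is disturbed (moved more than 20 mm) (distance of clarinet_mid from where it was at the start of the episode above 0.02 m).
It fails at once if the glue bottle is disturbed (moved more than 20 mm) (distance of glue_mid from where it was at the start of the episode above 0.02 m).
It also fails if it takes over 128 s, if anything falls off the work surface, if the arm or the gripper's body presses on something with over 40 N, if the wrist force passes 120 N, or if a joint passes its speed limit or range.

### The arm

A 7-joint arm with a two-finger parallel gripper is mounted at the origin on a cart in front of the work surface, level with it; the furniture and walls round the work are solid. World frame = base frame: x ahead of the robot, y to its left, z up, the work surface at z = 0. Lengths are in mm, angles in degrees, forces in N, time in s.
With the tool pointing down it reaches from about 350 to 900 mm from the base axis. Payload 8.1 kg.
Tool frame: the origin (TCP) lies at the very end of the fingers, on their centre line; the grasp point (between the pads) lies 19 mm behind it; z points along the fingers, y is the line along which they close (so a half turn about z gives the same grasp; the last joint's range is limited). The gripper opens to 92 mm and grips with 3 to 60 N. Pads are 19 mm wide; open, the fingers measure 130 mm over their backs; the gripper's body (75 mm by 190 mm) begins 47 mm behind the grasp point.
Start: joints at [-73.086, 24.895, 1.432, 90.138, -0.665, 64.973, -4.303], TCP at [242.147, 576.2, 226.742] pointing down, gripper open.
Joint ranges: [-149.89, 149.89], [-25.12, 119.58], [-72.63, 75.52], [4.76, 147.25], [-75.54, 255.54], [6.69, 114.76], [-157.13, 157.13]. Speed limits (degrees/s): [127.2, 127.2, 172.46, 172.46, 180, 180, 180].

### API

Orientations are given as [roll, pitch, yaw] about the fixed x, y, z axes, in that order (R = Rz(yaw) Ry(pitch) Rx(roll)).
In Python, from cell import robot gives the robot as it stands.
- The arm moves only by the tool servo_tool, never from a script. Its argument "commands" is a list that holds one entry, the list of rows, each a list of 5 numbers: the shift along the world's x, y, z in cm, then the turn about the world's z in degrees, then the finger opening in cm, from 0 to 9.18. In form: [[[x, y, z, yaw, grip], ...]]. A call has 1 to 12 rows; each row shifts and turns the commanded pose from where the row before left it; what a row does not reach is not made up. A row lasts 1/10 s, in which the tool goes at most 50 mm and 8.59 degrees, less where a joint would pass 70% of its speed; a pose out of reach is approached as far as the arm can. A call is refused whole if a number of a shift passes 5 or a number of a turn 8.59, either way. A call with a gripper value outside its range is refused whole. The fingers move at their own pace and stop on an object; the grip force is fixed at half the most. Time passes only in rows, so rows that do not move let the fingers close. It gives the time, the measured TCP pose, the force, the opening and the grip force at its end, in the units of the state.
- robot.sense(): the state, without advancing time (a new reading comes with each control period).
- robot.get_image(name): name is "scene" or "top" or "wrist"; returns the picture (400x640x3 uint8, red, green, blue); there is no depth.
- robot.get_calibration(name): a dict with "fx", "fy", "cx", "cy" (pixels), "R" (3x3) and "t" (3): a world point X has camera coordinates R X + t. Camera axes: x right, y down, z forward; pixel columns grow to the right and rows downward; lengths in mm; the calibration is good to about 2 mm. A picture is of the moment at which its call begins: read the wrist's pose just before it. get_calibration takes no time and is no camera call; for the wrist camera it gives the pose at the moment of the call.
- robot.hand_in(): hands the job in; it is judged then, once.
Trained networks look in the newest picture that a camera, given by its name, has taken for a name from the list of things; names that differ only in an ending like _2 or _b are one class to them, and where a whole thing is asked for, a point or a joint stands for the part that bears it (a point fixed in the world has none). Each returns a list of dicts, best first, with "conf" (0 to 1); they miss things now and then, are a little off and sometimes report something else, mostly with a low value. They report only what shows in the picture. A call takes as long as a camera call.
- robot.recognise(camera, query): "xyz" ([x, y, z] in mm, in the coordinates of the camera as it stood for that picture, good to about 4 mm: the middle of the surface that is visible of it).
- robot.masks_of(camera, query): "pixels" (400x640 bool, what is visible of it).
- robot.landmark_of(camera, query): "xyz" ([x, y, z] in mm, in the coordinates of the camera as it stood for that picture, good to about 4 mm: a listed point, or the origin of a listed thing).
The state is a dict: "time": time; "q": joint angles; "qvel": joint speeds; "joint_torque": joint torques, N m; "eef_pos": TCP position; "orientation": TCP orientation; "ft_force": force on the tool from outside, world axes, zero at the start; "ft_torque": the same for the moment, N m; "grip_width": finger opening in mm; "gripper_force": force on a finger pad.
Only numpy, scipy, OpenCV 4.12 (cv2) and the standard library are available. Lean on these libraries where they do the work, as an engineer would, in place of code of your own. Each camera call takes 0.05 s, during which the arm holds its last target. There are 200 camera calls.

## Working session

There is one attempt and no reset: what is moved stays moved. The work goes in short steps, Python scripts to look and compute and a tool call to move; the robot and the scene stay as the last step left them, time stands still between calls to the robot, and variables do not carry over. Pictures are saved under pics/ and viewed, at most 14 in all, crops included, and the job is handed in when it is done.

Besides the shell and the picture viewer there is one more tool, called after "Request:" as name(argument=value, ...) on one line, values as JSON. servo_tool: Moves the arm, as the interface text tells. Its arguments: {"type":"object","properties":{"commands":{"type":"array"}},"required":["commands"]}

```bash
mkdir -p pics
cat > h.py <<'E'
import numpy as np, cv2
from cell import robot
C=['red','blue','yellow','green']
def world(cam,p,cal=None):
    c=cal or robot.get_calibration(cam); return np.array(c['R']).T@(np.array(p)-np.array(c['t']))
def snap(cam,f):
    im=robot.get_image(cam); cv2.imwrite('pics/'+f,im[:,:,::-1]); return im
E
python3 - <<'E'
from h import *
for cam in ['top','scene']:
    snap(cam,cam+'0.png')
    print(cam, world(cam,[0,0,0]).round())
    for c in C:
        for q in ['cap_%s_mid'%c,'can_%s_seat'%c]:
            r=robot.landmark_of(cam,q)
            print(q,[(round(d['conf'],2),world(cam,d['xyz']).round().tolist()) for d in r[:2]])
s=robot.sense();print(s['time'],s['eef_pos'],s['orientation'],s['grip_width'])
E
```

```text
top [ 498.   -5. 1151.]
cap_red_mid [(0.97, [649.0, 178.0, 136.0])]
can_red_seat [(0.81, [626.0, -110.0, 118.0])]
cap_blue_mid [(0.85, [623.0, 63.0, 140.0])]
can_blue_seat [(0.71, [648.0, 179.0, 120.0]), (0.18, [626.0, 61.0, 115.0])]
cap_yellow_mid [(0.84, [597.0, -246.0, 138.0]), (0.72, [768.0, -149.0, 13.0])]
can_yellow_seat [(0.81, [624.0, 61.0, 118.0])]
cap_green_mid [(0.61, [627.0, -114.0, 136.0])]
can_green_seat [(0.64, [596.0, -244.0, 118.0])]
scene [ 129. -366.  675.]
cap_red_mid [(0.8, [648.0, 183.0, 139.0])]
can_red_seat [(0.77, [627.0, -114.0, 118.0])]
cap_blue_mid [(0.87, [624.0, 59.0, 141.0])]
can_blue_seat [(0.56, [651.0, 180.0, 120.0])]
cap_yellow_mid [(0.96, [597.0, -249.0, 139.0]), (0.3, [649.0, 182.0, 139.0])]
can_yellow_seat [(0.84, [622.0, 61.0, 119.0])]
cap_green_mid [(0.92, [628.0, -118.0, 139.0])]
can_green_seat []
0.9 [242.12339947 576.19493332 226.74599014] [1.79999197e+02 2.04845384e-04 1.57205106e+02] 91.97499517727401
```

View pics/top0.png

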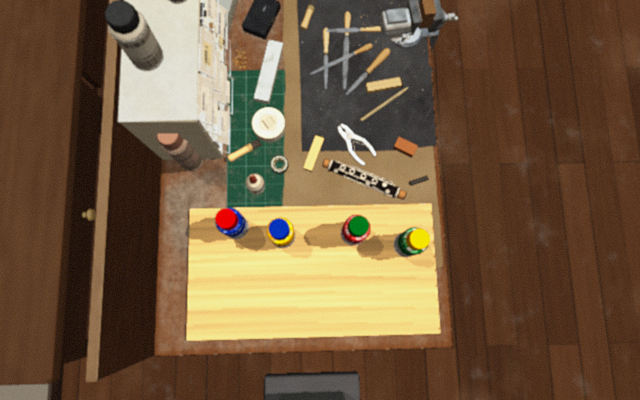

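View pics/scene0.png

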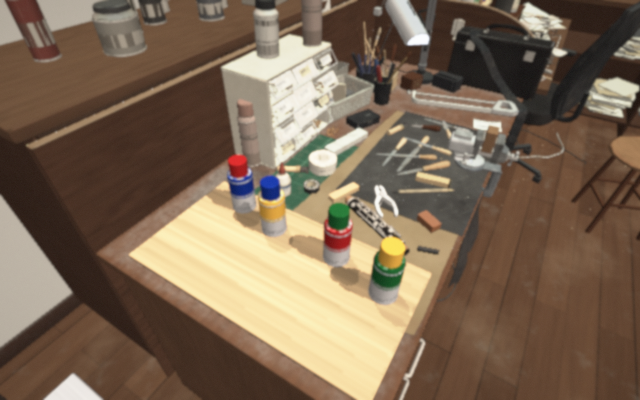

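Run:
```python
from h import *
s=robot.sense()
for cam in ['top','scene']:
    c=robot.get_calibration(cam)
    for X in [s['eef_pos'],[0,0,0],[650,330,0],[400,330,0],[242,400,0]]:
        p=np.array(c['R'])@np.array(X)+np.array(c['t']); print(cam,np.round(X),(p[:2]/p[2]*[c['fx'],c['fy']]+[c['cx'],c['cy']]).round(),p[2].round())
snap('wrist','w0.png')
print(world('wrist',[0,0,0]))
```

```text
top [242. 576. 227.] [  5. 432.] 852.0
top [0 0 0] [314. 505.] 1045.0
top [650 330   0] [178. 228.] 1152.0
top [400 330   0] [175. 330.] 1108.0
top [242 400   0] [143. 399.] 1079.0
scene [242. 576. 227.] [-56. 169.] 735.0
scene [0 0 0] [ 36. 528.] 503.0
scene [650 330   0] [204. 189.] 1051.0
scene [400 330   0] [129. 244.] 890.0
scene [242 400   0] [ 48. 277.] 815.0
[178.26342898 604.64193131 384.36353848]
```

View pics/w0.png

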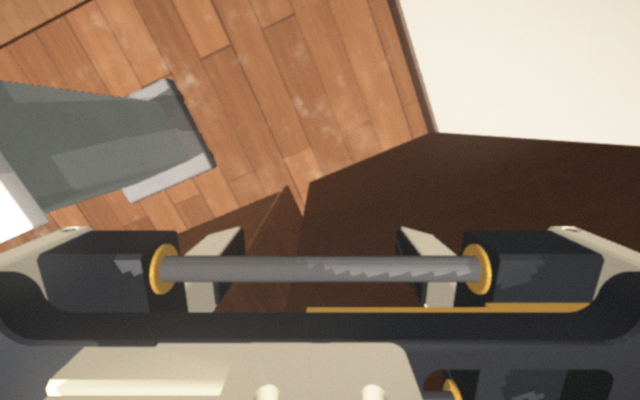

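Request:
servo_tool(commands=[[[0,-3,4,4,9.18],[0,-3,4,4,9.18],[0,-3,4,4,9.18],[0.5,-3,4,4,9.18],[2,-4,2,4,9.18],[3,-4,0,2.8,9.18],[3,-4,0,0,9.18],[3,-4,0,0,9.18],[3,-4,0,0,9.18],[3,-4,0,0,9.18],[0,0,0,0,9.18]]])

```text
time: 2.05
eef_pos: [420.9, 209.7, 407.0]
orientation: [-179.9, 0.1, 179.4]
ft_force: [-0.7, 0.0, 0.1]
grip_width: 91.9
gripper_force: 0.0
```

Request:
servo_tool(commands=[[[4,-0.5,-2,0.6,9.18],[4,-1,-3,0,9.18],[4,-1,-3,0,9.18],[4,0,-2,0,9.18],[4,0,-2,0,9.18],[0,0,0,0,9.18],[0,0,0,0,9.18]]])

```text
time: 2.75
eef_pos: [615.5, 191.9, 286.3]
orientation: [-179.9, -0.1, -179.4]
ft_force: [-1.7, -0.1, 0.5]
grip_width: 91.8
gripper_force: 0.0
```

```bash
cat >> h.py <<'E'
def look(qs):
    cal=robot.get_calibration('wrist'); e=np.array(robot.sense()['eef_pos'])
    for q in qs:
        r=robot.landmark_of('wrist',q)
        print(q,[(round(d['conf'],2),world('wrist',d['xyz'],cal).round(1).tolist()) for d in r[:2]])
    print('eef',e.round(1),robot.sense()['time'])
E
python3 - <<'E'
from h import *
snap('wrist','w1.png')
look(['cap_red_mid','can_blue_seat','cap_blue_mid','can_yellow_seat'])
E
```

```text
cap_red_mid [(0.78, [651.3, 184.1, 138.6])]
can_blue_seat []
cap_blue_mid [(0.8, [622.0, 67.0, 141.3])]
can_yellow_seat []
eef [615.2 192.3 287.7] 3.0
```

View pics/w1.png

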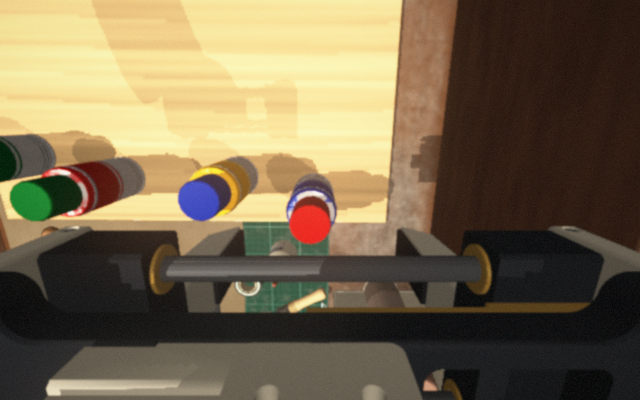

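```bash
cat >> h.py <<'E'
H=dict(red=(0,6),yellow=(22,33),green=(50,75),blue=(108,125))
def tops(im,cam,z=159,cols=C,cal=None):
    """centre of each cap's bright top face, ellipse-fitted and cut with plane z"""
    c=cal or robot.get_calibration(cam); hsv=cv2.cvtColor(im,cv2.COLOR_RGB2HSV); o=world(cam,[0,0,0],c)
    for k in cols:
        for r in robot.masks_of(cam,'cap_%s_mid'%k)[:1]:
            m=r['pixels']&(hsv[...,1]>150); v=hsv[...,2]
            if m.sum()<30: continue
            t=np.percentile(v[m],75)*.87
            m=(m&(v>t)).astype(np.uint8)
            cs=max(cv2.findContours(m,0,1)[0],key=cv2.contourArea)
            e=cv2.fitEllipse(cv2.convexHull(cs))
            u=[(e[0][0]-c['cx'])/c['fx'],(e[0][1]-c['cy'])/c['fy'],1]
            d=world(cam,u,c)-o; P=o+d*(z-o[2])/d[2]
            mm=np.array(e[1])*np.linalg.norm(P-o)/c['fx']
            print(cam,k,round(r['conf'],2),P.round(1)[:2],'axes mm',mm.round(1),'px',np.round(e[0]))
E
python3 - <<'E'
from h import *
cal=robot.get_calibration('wrist');im=robot.get_image('wrist'); tops(im,'wrist',159,C,cal)
im=robot.get_image('top'); tops(im,'top')
E
```

```text
wrist red 0.73 [649.9 181.9] axes mm [39.8 42.7] px [309. 223.]
wrist blue 0.68 [625.1  65.3] axes mm [39.9 45.9] px [199. 200.]
wrist green 0.62 [ 627.5 -112. ] axes mm [49.6 65.7] px [ 31. 200.]
top blue 0.85 [624.3  63.6] axes mm [40.3 41. ] px [279. 228.]
top yellow 0.84 [ 593.7 -246.2] axes mm [42.4 45.4] px [420. 239.]
top green 0.86 [ 626.2 -114.7] axes mm [39.6 46.7] px [359. 225.]
```

Request:
servo_tool(commands=[[[3.5,-1,0,0,9.18],[0,0,-4,0,9.18],[0,0,-4,0,9.18],[0,0,-4,0,9.18],[0,0,-3,0,9.18],[0,0,-1,0,9.18],[0,0,0,0,9.18],[0,0,0,0,9.18],[0,0,0,0,9.18]]])

```text
time: 4.4
eef_pos: [651.9, 182.0, 129.9]
orientation: [179.9, 0.2, -179.4]
ft_force: [0.6, 0.4, 0.2]
grip_width: 91.9
gripper_force: 0.0
```

Run:
```python
from h import *
cal=robot.get_calibration('wrist');im=snap('wrist','w2.png'); tops(im,'wrist',159,C,cal)
```

```text
wrist red 0.91 [639.6 182.8] axes mm [19.3 42.1] px [319. 244.]
wrist blue 0.56 [623.9  64.9] axes mm [46.8 59.2] px [ 73. 211.]
```

View pics/w2.png

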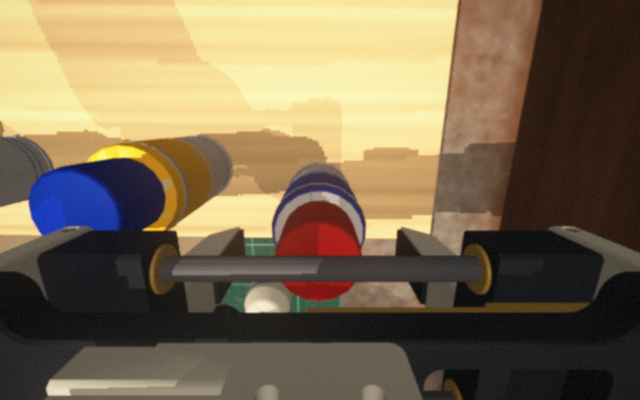

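Request:
servo_tool(commands=[[[0,0,0,0,7],[0,0,0,0,5.5],[0,0,0,0,4.8],[0,0,0,0,4.3],[0,0,0,0,4.0],[0,0,0,0,4.0],[0,0,0,0,4.0],[0,0,0,0,4.0]]])

```text
time: 5.45
eef_pos: [650.5, 181.7, 127.7]
orientation: [180.0, -0.0, -179.4]
ft_force: [0.3, -0.3, -0.2]
grip_width: 45.1
gripper_force: 30.0
```

Request:
servo_tool(commands=[[[0,0,2,0,4.0],[0,0,4,0,4.0],[-4,0,0,0,4.0],[-4,-2.2,0,0,4.0],[-4,-4,0,0,4.0],[-4,-4,0,0,4.0],[-4,-4,0,0,4.0],[0,-4,-4,0,4.0],[0,0,-4,0,4.0],[0,0,-4,0,4.0],[0,0,-2,0,4.0]]])

```text
time: 6.55
eef_pos: [463.1, 17.8, 50.1]
orientation: [-180.0, -0.1, -179.4]
ft_force: [-0.3, -0.1, -1.0]
grip_width: 45.6
gripper_force: 30.0
```

Request:
servo_tool(commands=[[[0,0,-1.5,0,4.0],[0,0,0,0,4.0],[0,0,0,0,4.0]]])

```text
time: 6.85
eef_pos: [464.7, 18.2, 37.7]
orientation: [-180.0, -0.0, -179.4]
ft_force: [0.1, -0.6, -0.0]
grip_width: 45.5
gripper_force: 30.0
```

Request:
servo_tool(commands=[[[0,0,-1.2,0,4.0],[0,0,-0.5,0,4.0],[0,0,-0.2,0,4.0],[0,0,0,0,4.0],[0,0,0,0,5.0],[0,0,0,0,6],[0,0,0,0,7.5],[0,0,0,0,9.18],[0,0,0,0,9.18],[0,0,0,0,9.18]]])

```text
time: 7.85
eef_pos: [464.5, 18.3, 18.4]
orientation: [180.0, 0.0, -179.4]
ft_force: [0.5, -0.1, 0.1]
grip_width: 85.3
gripper_force: 0.0
```

Request:
servo_tool(commands=[[[0,0,3,0,9.18],[0,0,4,0,9.18],[0,0,4,0,9.18],[0,0,4,0,9.18],[0,0,3,0,9.18],[3.5,1.5,0,0,9.18],[3.5,1.5,0,0,9.18],[3.5,1.6,0,0,9.18],[3.5,0,0,0,9.18],[2,0,0,0,9.18],[0,0,0,0,9.18],[0,0,0,0,9.18]]])

```text
time: 9.05
eef_pos: [624.0, 64.0, 197.7]
orientation: [-180.0, -0.1, -179.4]
ft_force: [-0.6, -0.0, -0.9]
grip_width: 91.9
gripper_force: 0.0
```

Run:
```python
from h import *
print(robot.sense()['eef_pos'])
cal=robot.get_calibration('wrist');im=robot.get_image('wrist'); tops(im,'wrist',159,['blue','green'],cal)
im=robot.get_image('top'); tops(im,'top',49,['red'])
```

```text
[623.97336997  64.03076184 197.73503875]
wrist blue 0.57 [640.2  71.7] axes mm [ 7.  20.8] px [328. 242.]
wrist green 0.72 [ 626.5 -112.5] axes mm [45.4 57.4] px [ 80. 222.]
top red 0.5 [463.7  17.6] axes mm [43.5 46.7] px [302. 301.]
```

Request:
servo_tool(commands=[[[0,0,-3,0,9.18],[0,0,-3,0,9.18],[0,0,-1,0,9.18],[0,0,0,0,8],[0,0,0,0,6.5],[0,0,0,0,5.2],[0,0,0,0,4.6],[0,0,0,0,4.0],[0,0,0,0,4.0],[0,0,0,0,4.0],[0,0,0,0,4.0]]])

```text
time: 10.4
eef_pos: [624.7, 64.3, 128.7]
orientation: [180.0, 0.0, -179.4]
ft_force: [-1.2, 0.4, 3.0]
grip_width: 45.5
gripper_force: 30.0
```

Request:
servo_tool(commands=[[[0,0,1.5,0,4.0],[0,0,3,0,4.0],[0,0,2,0,4.0],[0.6,3,0,0,4.0],[1,3,0,0,4.0],[1,3,0,0,4.0],[0,2.7,0,0,4.0],[0,0,0,0,4.0],[0,0,0,0,4.0],[0,0,0,0,4.0]]])

```text
time: 11.4
eef_pos: [650.6, 179.7, 193.3]
orientation: [-179.9, -0.0, -179.5]
ft_force: [-0.2, -0.3, 0.5]
grip_width: 45.6
gripper_force: 30.0
```

Run:
```python
from h import *
print(robot.sense()['eef_pos'])
snap('wrist','w3.png'); look(['cap_blue_mid','can_blue_seat','can_yellow_seat'])
snap('top','t3.png')
for q in ['can_blue_seat','can_yellow_seat']:
    print(q,[(d['conf'],world('top',d['xyz'])) for d in robot.landmark_of('top',q)][:2])
```

```text
[650.55563144 179.71771841 193.30748189]
cap_blue_mid [(0.82, [649.7, 185.6, 205.2])]
can_blue_seat [(0.67, [649.9, 181.4, 121.2])]
can_yellow_seat [(0.61, [628.5, 66.1, 118.0])]
eef [650.6 179.5 193.4] 11.6
can_blue_seat [(0.61, array([647.83540752, 184.99878564, 117.11148843]))]
can_yellow_seat [(0.73, array([622.95493682,  62.87845701, 116.83307587])), (0.22, array([752.20108579, 125.86441493,  56.09262741]))]
```

View pics/w3.png

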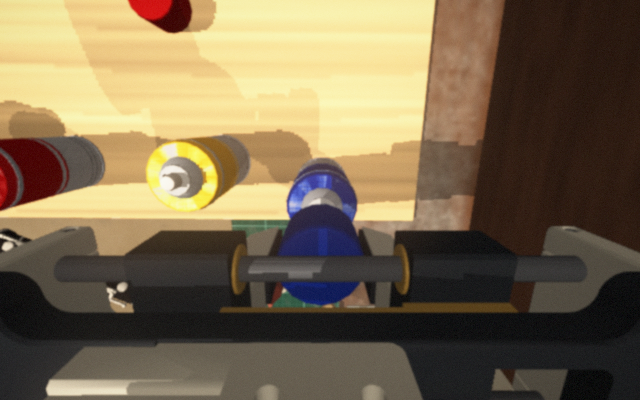

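Request:
servo_tool(commands=[[[0,0.2,0,0,4.0],[0,0,-2,0,4.0],[0,0,-1.5,0,4.0],[0,0,-0.7,0,4.0],[0,0,-0.5,0,4.0],[0,0,0,0,4.0]]])

```text
time: 12.35
eef_pos: [650.2, 183.2, 145.7]
orientation: [-180.0, -0.1, -179.4]
ft_force: [-0.7, 0.4, 0.4]
grip_width: 45.6
gripper_force: 30.0
```

Request:
servo_tool(commands=[[[0,-0.1,-0.5,0,4.0],[0,0,-0.4,0,4.0],[0,0,-0.4,0,4.0],[0,0,-0.3,0,4.0],[0,0,0,0,4.0]]])

```text
time: 12.85
eef_pos: [650.2, 182.3, 129.8]
orientation: [-180.0, -0.0, -179.4]
ft_force: [-0.5, -0.3, -0.9]
grip_width: 45.3
gripper_force: 30.0
```

Request:
servo_tool(commands=[[[0,0,-0.1,0,4.0],[0,0,0,0,4.8],[0,0,0,0,5.5],[0,0,0,0,7],[0,0,0,0,9.18],[0,0,0,0,9.18],[0,0,0,0,9.18],[0,0,3,0,9.18],[0,0,3,0,9.18],[-3,0,3,0,9.18],[-3,-3,0,0,9.18],[0,0,0,0,9.18]]])

```text
time: 14.05
eef_pos: [587.4, 148.0, 220.2]
orientation: [-179.9, -0.1, -179.6]
ft_force: [-0.8, -0.7, 0.1]
grip_width: 92.1
gripper_force: 0.0
```

Run:
```python
from h import *
cal=robot.get_calibration('wrist');im=snap('wrist','w4.png'); tops(im,'wrist',159,['blue','green'],cal)
print(robot.sense()['eef_pos']); look(['cap_blue_mid','can_yellow_seat'])
```

```text
wrist blue 0.62 [651.5 183.5] axes mm [36.2 43.7] px [359. 282.]
wrist green 0.96 [ 634.  -279.8] axes mm [ 70.6 729.8] px [-180.  260.]
[590.70504529 152.56569347 219.60190357]
cap_blue_mid [(0.6, [653.2, 189.4, 138.4])]
can_yellow_seat [(0.68, [632.1, 69.1, 116.0])]
eef [590.7 152.6 219.6] 14.3
```

View pics/w4.png

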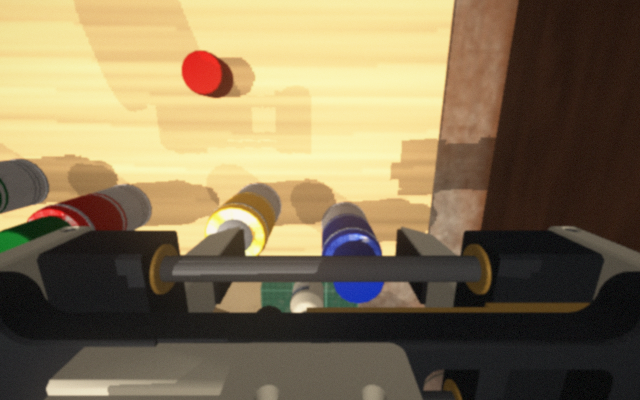

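Request:
servo_tool(commands=[[[-1,-3.5,2,0,9.18],[-1,-3.5,2,0,9.18],[-0.5,-3.5,2,0,9.18],[0,-3.5,0,0,9.18],[0,-3.5,0,0,9.18],[0,-3.5,0,0,9.18],[0,-3.5,0,0,9.18],[0,-3.5,0,0,9.18],[0,-3.5,0,0,9.18],[0,-3.5,0,0,9.18],[0,-3.5,0,0,9.18],[0,-1.5,0,0,9.18]]])

```text
time: 15.5
eef_pos: [565.3, -251.6, 279.0]
orientation: [-179.9, -0.0, -179.6]
ft_force: [0.4, 0.2, 0.1]
grip_width: 92.0
gripper_force: 0.0
```

Request:
servo_tool(commands=[[[0,0,0,0,9.18],[0,0,0,0,9.18]]])

```text
time: 15.7
eef_pos: [566.2, -246.5, 278.8]
orientation: [180.0, -0.0, -179.3]
ft_force: [0.8, 0.5, -0.1]
grip_width: 91.8
gripper_force: 0.0
```

Run:
```python
from h import *
cal=robot.get_calibration('wrist');im=robot.get_image('wrist'); tops(im,'wrist',159,['yellow','green'],cal)
print(robot.sense()['eef_pos']); look(['cap_yellow_mid','can_green_seat','cap_green_mid','can_red_seat'])
```

```text
wrist yellow 0.81 [ 594.1 -246.2] axes mm [41.6 43.7] px [319. 220.]
wrist green 0.83 [ 617.7 -106.7] axes mm [18.4 34.9] px [449. 243.]
[ 566.18495568 -245.68032486  279.16774393]
cap_yellow_mid []
can_green_seat []
cap_green_mid [(0.7, [627.9, -113.0, 144.0])]
can_red_seat []
eef [ 566.2 -245.7  279.2] 16.05
```

Request:
servo_tool(commands=[[[2.9,-0.1,-2,0,9.18],[0,0,-4,0,9.18],[0,0,-4,0,9.18],[0,0,-4,0,9.18],[0,0,-1.1,0,9.18],[0,0,0,0,7],[0,0,0,0,5.5],[0,0,0,0,4.8],[0,0,0,0,4.3],[0,0,0,0,4.0],[0,0,0,0,4.0],[0,0,0,0,4.0]]])

```text
time: 17.25
eef_pos: [594.7, -248.7, 128.9]
orientation: [-180.0, 0.0, -179.4]
ft_force: [-0.8, 0.9, 4.1]
grip_width: 45.6
gripper_force: 30.0
```

Request:
servo_tool(commands=[[[0,0,0,0,4.0],[0,0,0,0,4.0]]])

```text
time: 17.45
eef_pos: [594.8, -248.8, 128.9]
orientation: [-180.0, 0.0, -179.4]
ft_force: [-0.4, 1.0, 5.1]
grip_width: 46.0
gripper_force: 30.0
```

Request:
servo_tool(commands=[[[0,0,2,0,4.0],[0,0,3,0,4.0],[0,0,2,0,4.0],[-1,3,0,0,4.0],[0,4,0,0,4.0],[0,4,0,0,4.0],[0,4,0,0,4.0],[0,4,0,0,4.0],[0,4,0,0,4.0],[1,4,0,0,4.0],[2,3,0,0,4.0],[1,1.3,0,0,4.0]]])

```text
time: 18.65
eef_pos: [625.2, 69.0, 197.9]
orientation: [179.9, -0.0, -179.1]
ft_force: [-0.5, 0.6, -0.7]
grip_width: 46.0
gripper_force: 30.0
```

Request:
servo_tool(commands=[[[0,0,0,0,4.0],[0,0,0,0,4.0],[0,0,0,0,4.0]]])

```text
time: 18.95
eef_pos: [624.0, 62.0, 198.3]
orientation: [-179.9, -0.0, -179.6]
ft_force: [-0.4, 0.4, -0.5]
grip_width: 46.0
gripper_force: 30.0
```

Request:
servo_tool(commands=[[[0.1,0.2,0,0,4.0],[0,0,-2,0,4.0],[0,0,-2,0,4.0],[0,0,-1,0,4.0],[0,0,0,0,4.0],[0,0,0,0,4.0]]])

```text
time: 19.55
eef_pos: [625.7, 65.9, 148.9]
orientation: [-180.0, 0.0, -179.4]
ft_force: [-0.1, 0.3, 0.9]
grip_width: 45.7
gripper_force: 30.0
```

Request:
servo_tool(commands=[[[-0.1,-0.1,-0.5,0,4.0],[0,0,-0.4,0,4.0],[0,0,-0.4,0,4.0],[0,0,-0.4,0,4.0],[0,0,-0.2,0,4.0],[0,0,0,0,4.0]]])

```text
time: 20.15
eef_pos: [624.5, 65.3, 129.2]
orientation: [-180.0, -0.0, -179.4]
ft_force: [-0.4, -0.2, -0.4]
grip_width: 45.7
gripper_force: 30.0
```

Seated height reached without force; release, then on toward the green cap.

Request:
servo_tool(commands=[[[0,0,0,0,4.8],[0,0,0,0,5.5],[0,0,0,0,7],[0,0,0,0,9.18],[0,0,0,0,9.18],[0,0,0,0,9.18],[0,0,3,0,9.18],[0,0,4,0,9.18],[-1.5,-3,4,0,9.18],[-1,-4,4,0,9.18],[0,-4,0,0,9.18],[0,-4,0,0,9.18]]])

```text
time: 21.35
eef_pos: [601.8, -79.4, 274.3]
orientation: [180.0, 0.2, -179.3]
ft_force: [0.1, 0.2, 0.5]
grip_width: 91.9
gripper_force: 0.0
```

Request:
servo_tool(commands=[[[0,-2.9,0,0,9.18],[0,0,0,0,9.18],[0,0,0,0,9.18],[0,0,0,0,9.18]]])

```text
time: 21.75
eef_pos: [601.6, -105.7, 272.3]
orientation: [179.9, -0.0, -179.3]
ft_force: [0.2, 0.8, -0.5]
grip_width: 91.7
gripper_force: 0.0
```

Run:
```python
from h import *
print(robot.sense()['eef_pos'])
cal=robot.get_calibration('wrist');im=snap('wrist','w5.png'); tops(im,'wrist',159,['yellow','green','blue'],cal)
look(['cap_green_mid','can_green_seat'])
```

```text
[ 601.59992166 -105.69606291  272.25503403]
wrist yellow 0.73 [625.1  64.7] axes mm [44.  54.9] px [486. 220.]
wrist green 0.39 [ 608.4 -117.1] axes mm [33.9 45.2] px [307. 202.]
wrist blue 0.69 [637.8 186.3] axes mm [19.5 41.2] px [601. 233.]
cap_green_mid [(0.74, [628.5, -111.2, 141.9]), (0.69, [593.6, -245.6, 119.9])]
can_green_seat [(0.78, [595.0, -244.4, 124.2])]
eef [ 601.6 -106.   272.4] 22.05
```

View pics/w5.png

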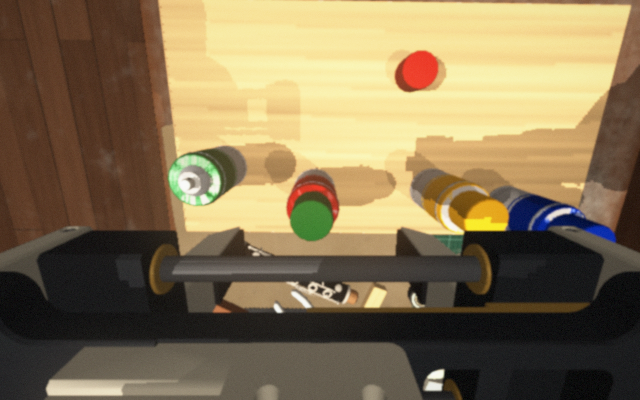

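Request:
servo_tool(commands=[[[2.5,-0.8,-2,0,9.18],[0,0,-4,0,9.18],[0,0,-4,0,9.18],[0,0,-3.4,0,9.18],[0,0,-1,0,9.18],[0,0,0,0,7],[0,0,0,0,5.5],[0,0,0,0,4.8],[0,0,0,0,4.3],[0,0,0,0,4.0],[0,0,0,0,4.0],[0,0,0,0,4.0]]])

```text
time: 23.25
eef_pos: [626.7, -115.2, 129.0]
orientation: [180.0, 0.0, -179.4]
ft_force: [-0.9, 1.3, 3.5]
grip_width: 45.8
gripper_force: 30.0
```

Request:
servo_tool(commands=[[[0,0,0,0,4.0],[0,0,0,0,4.0]]])

```text
time: 23.45
eef_pos: [626.7, -115.2, 128.9]
orientation: [180.0, 0.0, -179.4]
ft_force: [-1.3, -0.0, 6.0]
grip_width: 46.0
gripper_force: 30.0
```

Request:
servo_tool(commands=[[[0,0,2,0,4.0],[0,0,3,0,4.0],[0,0,2,0,4.0],[-1,-3.3,0,0,4.0],[-1.2,-4,0,0,4.0],[-1,-4,0,0,4.0],[0,-2,0,0,4.0],[0,0,0,0,4.0],[0,0,0,0,4.0],[0,0,0,0,4.0]]])

```text
time: 24.45
eef_pos: [594.8, -246.5, 198.1]
orientation: [179.9, -0.0, -179.3]
ft_force: [-0.1, 0.3, -0.4]
grip_width: 46.0
gripper_force: 30.0
```

Run:
```python
from h import *
snap('wrist','w6.png')
look(['can_green_seat','can_red_seat','cap_green_mid'])
```

```text
can_green_seat [(0.78, [596.6, -244.2, 121.4])]
can_red_seat [(0.58, [628.5, -107.0, 120.7])]
cap_green_mid [(0.78, [595.0, -244.0, 209.4])]
eef [ 594.9 -246.4  198.1] 24.65
```

View pics/w6.png

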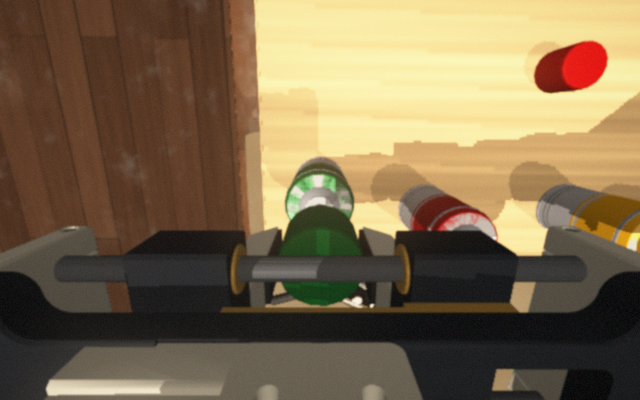

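Request:
servo_tool(commands=[[[0,-0.1,-2,0,4.0],[0,0,-2,0,4.0],[0,0,-1,0,4.0],[0,0,0,0,4.0],[0,0,-0.5,0,4.0],[0,0,-0.4,0,4.0],[0,0,-0.4,0,4.0],[0,0,0,0,4.0]]])

```text
time: 25.45
eef_pos: [594.3, -249.1, 135.2]
orientation: [180.0, -0.0, -179.4]
ft_force: [-1.0, 0.5, -0.8]
grip_width: 45.8
gripper_force: 30.0
```

Request:
servo_tool(commands=[[[0,0,-0.3,0,4.0],[0,0,-0.3,0,4.0],[0,0,0,0,4.0],[0,0,0,0,4.0]]])

```text
time: 25.85
eef_pos: [594.4, -249.2, 129.4]
orientation: [180.0, -0.0, -179.4]
ft_force: [-0.3, 1.0, -0.9]
grip_width: 45.8
gripper_force: 30.0
```

Request:
servo_tool(commands=[[[0,0,0,0,4.8],[0,0,0,0,5.5],[0,0,0,0,7],[0,0,0,0,9.18],[0,0,0,0,9.18],[0,0,0,0,9.18],[0,0,3,0,9.18],[0,0,4,0,9.18],[-2,2,0,0,9.18],[-3,3,0,0,9.18],[-4,4,0,0,9.18],[-4,4,0,0,9.18]]])

```text
time: 27.05
eef_pos: [472.4, -127.5, 199.3]
orientation: [180.0, 0.0, -179.4]
ft_force: [0.4, 1.9, 1.3]
grip_width: 92.0
gripper_force: 0.0
```

Request:
servo_tool(commands=[[[0,4,0,0,9.18],[0,4,0,0,9.18],[0,4,0,0,9.18],[0,1.7,0,0,9.18],[0,0,0,0,9.18],[0,0,0,0,9.18],[0,0,0,0,9.18]]])

```text
time: 27.75
eef_pos: [473.8, 7.1, 199.6]
orientation: [-180.0, 0.0, -179.5]
ft_force: [0.0, -0.1, -1.1]
grip_width: 91.6
gripper_force: 0.0
```

Request:
servo_tool(commands=[[[-0.9,1.1,0,0,9.18],[0,0,-4,0,9.18],[0,0,-4,0,9.18],[0,0,-4,0,9.18],[0,0,-4,0,9.18],[0,0,0,0,9.18],[0,0,0,0,9.18]]])

```text
time: 28.45
eef_pos: [464.6, 18.2, 39.8]
orientation: [-180.0, -0.1, -179.5]
ft_force: [-0.4, -1.1, 1.1]
grip_width: 91.7
gripper_force: 0.0
```

Request:
servo_tool(commands=[[[0,0,-2,0,9.18],[0,0,-0.1,0,9.18],[0,0,0,0,7],[0,0,0,0,5.5],[0,0,0,0,4.8],[0,0,0,0,4.3],[0,0,0,0,4.0],[0,0,0,0,4.0],[0,0,0,0,4.0],[0,0,0,0,4.0],[0,0,0,0,4.0],[0,0,0,0,4.0]]])

```text
time: 29.65
eef_pos: [464.7, 19.5, 18.5]
orientation: [180.0, -0.0, -179.4]
ft_force: [-0.6, 0.4, 3.8]
grip_width: 45.5
gripper_force: 30.0
```

Request:
servo_tool(commands=[[[0,0,4,0,4.0],[0,0,4,0,4.0],[0,0,4,0,4.0],[0,0,4,0,4.0],[0,-3,2,0,4.0],[2,-4,0,0,4.0],[3.5,-3.5,0,0,4.0],[3.5,-2.8,0,0,4.0],[3.5,0,0,0,4.0],[3.5,0,0,0,4.0],[0,0,0,0,4.0],[0,0,0,0,4.0]]])

```text
time: 30.85
eef_pos: [624.5, -113.6, 197.4]
orientation: [-180.0, -0.1, -179.4]
ft_force: [-1.0, 0.5, -0.1]
grip_width: 45.4
gripper_force: 30.0
```

Request:
servo_tool(commands=[[[0.2,-0.1,-2,0,4.0],[0,0,-2,0,4.0],[0,0,-1,0,4.0],[0,0,0,0,4.0],[0,0,0,0,4.0]]])

```text
time: 31.35
eef_pos: [626.6, -114.7, 149.2]
orientation: [180.0, 0.0, -179.4]
ft_force: [0.4, -0.2, -0.2]
grip_width: 45.3
gripper_force: 30.0
```

Run:
```python
from h import *
snap('wrist','w7.png')
look(['can_red_seat','cap_red_mid'])
```

```text
can_red_seat []
cap_red_mid [(0.59, [629.5, -113.0, 158.3])]
eef [ 627.  -114.7  149.5] 31.5
```

View pics/w7.png

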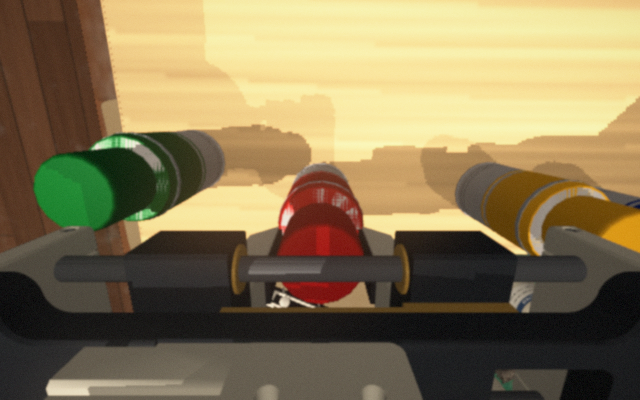

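The red cap is centred over the red can (column 320) and green sits on green; lowering.

Request:
servo_tool(commands=[[[0,0,-0.5,0,4.0],[0,0,-0.4,0,4.0],[0,0,-0.4,0,4.0],[0,0,-0.4,0,4.0],[0,0,-0.3,0,4.0],[0,0,0,0,4.0],[0,0,0,0,4.0]]])

```text
time: 32.2
eef_pos: [627.0, -114.7, 128.7]
orientation: [-180.0, 0.0, -179.4]
ft_force: [0.6, -0.4, 2.3]
grip_width: 45.6
gripper_force: 30.0
```

Request:
servo_tool(commands=[[[0,0,0,0,4.8],[0,0,0,0,5.5],[0,0,0,0,7],[0,0,0,0,9.18],[0,0,0,0,9.18],[0,0,0,0,9.18],[0,0,3,0,9.18],[0,0,4,0,9.18],[-4,0,4,0,9.18],[-4,0,4,0,9.18],[-4,0,0,0,9.18],[-4,0,0,0,9.18]]])

```text
time: 33.4
eef_pos: [475.2, -114.8, 270.1]
orientation: [180.0, 0.1, -179.4]
ft_force: [-0.3, 0.6, 0.9]
grip_width: 92.0
gripper_force: 0.0
```

Request:
servo_tool(commands=[[[-3,0,0,0,9.18],[0,0,0,0,9.18],[0,0,0,0,9.18]]])

```text
time: 33.7
eef_pos: [446.2, -114.4, 269.7]
orientation: [180.0, 0.1, -179.4]
ft_force: [0.3, -0.5, -0.2]
grip_width: 91.2
gripper_force: 0.0
```

Run:
```python
from h import *
im=snap('scene','s8.png'); 
im=cv2.imread('pics/s8.png')[120:320,200:440]; cv2.imwrite('pics/s8c.png',cv2.resize(im,None,fx=3,fy=3,interpolation=2))
im=snap('top','t8.png'); tops(im,'top')
for c in C: print(c,[world('top',robot.landmark_of('top',q%c)[0]['xyz']).round() if robot.landmark_of('top',q%c) else None for q in ['cap_%s_mid','can_%s_seat']])
```

```text
top red 0.66 [ 625.  -115.2] axes mm [42.1 45.7] px [360. 226.]
top blue 0.81 [650.2 181.8] axes mm [40.  44.2] px [225. 218.]
top yellow 0.71 [619.4  63.9] axes mm [44.5 46. ] px [278. 230.]
red [array([ 627., -117.,  137.]), array([ 627., -112.,  115.])]
blue [array([647., 180., 137.]), array([648., 185., 119.])]
yellow [array([626.,  68., 139.]), array([ 626., -110.,  117.])]
green [array([ 597., -247.,  138.]), array([ 599., -244.,  118.])]
```

View pics/s8c.png

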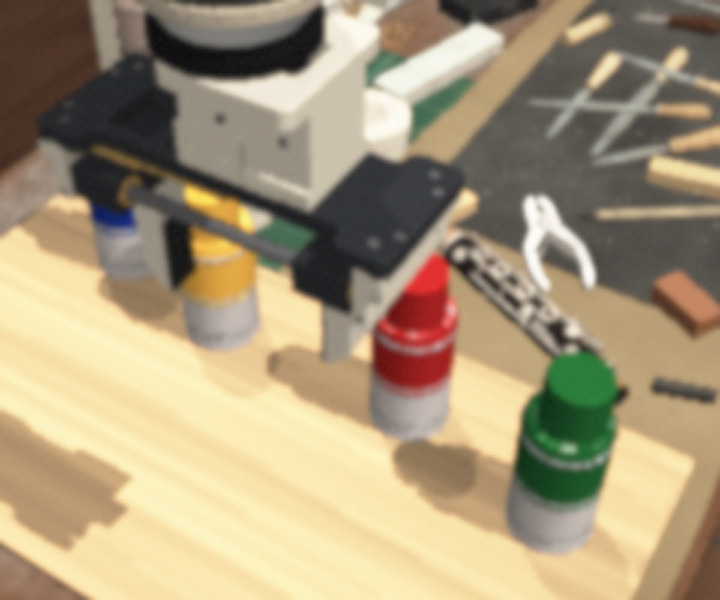

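```bash
python3 -c "
from cell import robot
print(robot.hand_in())"
```

```text
the job is handed in; nothing more can be done
None
```

I put all four caps on the cans of their own colour, and the arm has let go and moved clear. I handed the job in at about 34 s of simulated time; no verdict came back. The last pictures show the red and green caps seated, but the gripper hid most of blue and yellow there. Those two were checked in wrist pictures after release, and the last top picture still put blue on its can.

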